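Secure the hood's filter cassette and hold its cover plate over the screw holes

TASK

Turn the blue turnbutton in the open filter box across the cassette until it stops, so that the cassette is held. Then take the cover plate by its handle and hold it level over the box, the right way round, hovering about a centimetre above it with its four screw holes centred over the four threaded holes, so that I can start the screws; do not let the plate touch the box and its rubber seal, and leave the things round about where they are. Finish while still holding the plate steady there.

Things in the scene. Friction and masses are not known exactly. Their poses are not given: they have to be found in the camera images.
- filter_box: Open white plastic filter box, 220 (its x) x 140 (y) x 64 mm high, walls 5 mm, fixed; origin at the centre of its underside, z up. A duct spigot sticks out 21 mm from its +x end; black rubber seal on the rim, top z = 64 mm. The black cassette lies in its +x part; blue turnbutton pivot at (-45, 0) mm, 60 mm from the end wall, 65 mm from the side walls; floor 6 mm, cassette top 38 mm.
- turnbutton (a joint): Blue turnbutton about its upright pivot, rad. 0: arm along the box's +x, over the cassette's edge (secured, against a stop). Starts open at 1.2 to 1.7, arm about along the box's +y; grows counter-clockwise from above, so it is secured clockwise. Light friction (0.05 N m), stays where left. Arm 16 mm wide, 5 mm thick, 38 mm long, underside 40 mm above the worktop.
- turnbutton_grip (a point): Point on the pivot axis, 52.5 mm above the worktop, in mid-height of the turnbutton's straight upright grip rib: 8 mm wide, from 45 to 60 mm above the worktop, running along the arm from 14 mm behind the pivot to 30 mm in front. Pinch the rib across over the pivot and turn, or push the arm round. x axis along the arm.
- turnbutton_tip (a point): Outer end of the turnbutton's arm, 38 mm from the pivot, 42.5 mm above the worktop.
- cassette: Charcoal filter cassette, grey frame with black pleats, 106 x 100 x 32 mm, loose in the box at (27, 0) mm, its +x edge under a fixed lip; origin at the centre of its underside, 6 mm above the worktop. Already seated: leave it lying there.
- cover: Aluminium cover plate, 220 (its x) x 140 (y) x 5 mm, 0.25 to 0.42 kg, loose, right way up on the worktop; origin at the centre of its underside, z up. Four 12 mm screw holes in the pattern of the threads, the closer pair at its -x end, which belongs over the turnbutton; louvre slots nearer its +x end. Black bar handle along x on top in the middle, over the centre of mass.
- cover_handle (a point): Middle of the cover's handle bar, 33 mm above the plate's underside; axes as the cover's. The bar is 104 mm long (x), 12 mm wide (y, pinch it across), 14 mm high (26 to 40 mm above the underside), on two 12 mm feet at x = -46 and +46 mm, with 21 mm free height under it.
- thread0 (a point): Mouth of a threaded brass insert (5 mm bore) on top of a 16 mm boss in the box, at (-92, -38) mm of filter_box, 64 mm above the worktop.
- hole0 (a point): Centre of the cover's 12 mm screw hole that belongs over thread0, at (-92, -38) mm of cover, on the plate's underside.
- thread1 (a point): Mouth of a threaded brass insert (5 mm bore) on top of a 16 mm boss in the box, at (-92, 38) mm of filter_box, 64 mm above the worktop.
- hole1 (a point): Centre of the cover's 12 mm screw hole that belongs over thread1, at (-92, 38) mm of cover, on the plate's underside.
- thread2 (a point): Mouth of a threaded brass insert (5 mm bore) on top of a 16 mm boss in the box, at (92, -52) mm of filter_box, 64 mm above the worktop.
- hole2 (a point): Centre of the cover's 12 mm screw hole that belongs over thread2, at (92, -52) mm of cover, on the plate's underside.
- thread3 (a point): Mouth of a threaded brass insert (5 mm bore) on top of a 16 mm boss in the box, at (92, 52) mm of filter_box, 64 mm above the worktop.
- hole3 (a point): Centre of the cover's 12 mm screw hole that belongs over thread3, at (92, 52) mm of cover, on the plate's underside.
- screwdriver: Screwdriver with orange handle lying on the sink cover, a bystander; origin at the middle of its underside.
- mug_3: White mug with a leaf pattern, 92 x 127 x 95 mm, a bystander; origin at the centre of its underside.
- spice_jar_2: Spice jar with red cap, 41 mm wide, 105 mm high, a bystander; origin at the centre of its underside.
- kitchen_timer: Cream wind-up kitchen timer, 65 mm wide, 52 mm high, a bystander; origin at the centre of its underside.

How it is judged (in metres and radians):
On the way, in this order (a step that is already met when the one before it is completed fails the run):
1. the turnbutton is turned across the cassette to its stop while the cover still lies on the worktop (value of joint turnbutton below 0.15 rad and height (world z) of cover below 0.01 m), for 0.2 s.
2. the cover plate is held up in the gripper (height (world z) of cover above 0.05 m and contact force between the fingers and cover above 1 N), for 0.2 s.
At the end, for the whole second after the job is handed in: Turnbutton within 0.15 rad of its stop, cassette seated; the gripped cover hangs level (0.07 rad), still, off the box; each hole within 3.5 mm sideways of its thread (so the whole 5 mm bore shows through the 12 mm hole) and 3 to 20 mm above it (value of joint turnbutton below 0.15 rad and contact force between the fingers and cover above 1 N and horizontal distance between hole0 and thread0 below 0.0035 m and z of hole0 in the frame of thread0 between 0.003 and 0.02 m and horizontal distance between hole1 and thread1 below 0.0035 m and z of hole1 in the frame of thread1 between 0.003 and 0.02 m and horizontal distance between hole2 and thread2 below 0.0035 m and z of hole2 in the frame of thread2 between 0.003 and 0.02 m and horizontal distance between hole3 and thread3 below 0.0035 m and z of hole3 in the frame of thread3 between 0.003 and 0.02 m and angle between cover's own z axis and vertical below 0.07 rad and contact force between cover and filter_box below 0.2 N and linear speed of cover below 0.02 m/s and horizontal distance between cassette and filter_box between 0.022 and 0.032 m and height (world z) of cassette below 0.01 m); the arm keeps its last pose, push and grip.
It fails at once if the plate touches the box or its seal (contact force between cover and filter_box above 1 N).
It fails at once if something standing round about is moved more than 3 cm (distance of any of screwdriver, mug_3, spice_jar_2, kitchen_timer from where it was at the start of the episode above 0.03 m).
It also fails if it takes over 51 s, if anything falls off the work surface, if the arm or the gripper's body presses on something with over 40 N, if the wrist force passes 120 N, or if a joint passes its speed limit or range.

ROBOT

A 6-joint arm with a two-finger parallel gripper is mounted at the origin on a cart in front of the work surface, level with it; the furniture and walls round the work are solid. World frame = base frame: x ahead of the robot, y to its left, z up, the work surface at z = 0. Lengths are in mm, angles in rad, forces in N, time in s.
With the tool pointing down it reaches from about 400 to 925 mm from the base axis. Payload 12.5 kg.
Tool frame: the origin (TCP) lies at the very end of the fingers, on their centre line; the grasp point (between the pads) lies robot.grip_depth behind it (robot.grip_depth is the distance from the TCP to the grasp point, in mm); z points along the fingers, y is the line along which they close (so a half turn about z gives the same grasp; the last joint's range is limited). The gripper opens to 95 mm and grips with 3 to 60 N. Pads are 20 mm wide; open, the fingers measure 119 mm over their backs; the gripper's body (75 mm by 180 mm) begins 59 mm behind the grasp point.
Start: joints at [1.111, 0.491, 1.559, -0, 1.092, -0.106], TCP at [216.525, 586.314, 214.661] pointing down, gripper open.
Joint ranges: [-3.1, 3.1], [-0.84, 2.19], [0.05, 2.79], [-1.13, 4.28], [0.06, 2.93], [-2.69, 2.69]. Speed limits (rad/s): [2.22, 2.22, 2.79, 3.14, 3.14, 3.14].

INTERFACE

Orientations are given as a rotation vector (axis times angle).
In Python, from rig import telemetry, optics, robot gives the robot as it stands.
- The arm moves only by the tool play_rows, never from a script. Its argument "motion" is a list of rows, each a list of 5 numbers: the shift along the tool's x, y, z in mm, then the turn about the tool's z in degrees, then the opening, from 0 (shut) to 1 (fully open). A call has 1 to 12 rows; each row is the pose to reach, as a shift and turn from the pose commanded when the call began, along the tool's axes at that moment; what a row does not reach only later rows make up. A row lasts 1/12 s, in which the tool goes at most 41.7 mm and 7.16 degrees, less where a joint would pass 70% of its speed; a pose out of reach is approached as far as the arm can. A call with a gripper value outside its range is refused whole. The fingers move at their own pace and stop on an object; the grip force is fixed at half the most. Time passes only in rows, so rows that repeat a pose let the fingers close. It gives the time, the measured TCP pose, the force, the opening and the grip force at its end, in the units of the state.
- telemetry.state(): the state, without advancing time (a new reading comes with each control period).
- optics.read_camera(name): name is "scene" or "side" or "wrist"; returns a dict with "color" (384x512x3 uint8, red, green, blue), "fx", "fy", "cx", "cy" (pixels), "R" (3x3) and "t" (3): a world point X has camera coordinates R X + t; the wrist camera has in their place "T_tool_cam" (4x4, takes a point from camera to tool coordinates, whose origin is the TCP and whose axes are the flange's). Camera axes: x right, y down, z forward; pixel columns grow to the right and rows downward; lengths in mm; the calibration is good to about 2 mm. The wrist camera is an equidistant fisheye: a pixel r from the principal point sees the ray r / f radians off the axis. A picture is of the moment at which its call begins: read the wrist's pose just before it. There is no depth.
- robot.sign_off(): hands the job in; it is judged then, once.
The state is a dict: "clock": time; "joint_positions": joint angles; "qd": joint speeds; "tau": joint torques, N m; "tcp_pos": TCP position; "ee_rot": TCP orientation; "contact_force": force on the tool from outside, world axes, zero at the start; "moment": the same for the moment, N m; "opening": finger opening in mm; "grasp_force": force on a finger pad.
Only numpy, scipy, OpenCV 4.12 (cv2) and the standard library are available. Lean on these libraries where they do the work, as an engineer would, in place of code of your own. Each camera call takes 0.05 s, during which the arm holds its last target. There are 200 camera calls.

## Working session

There is one attempt and no reset: what is moved stays moved. The work goes in short steps, Python scripts to look and compute and a tool call to move; the robot and the scene stay as the last step left them, time stands still between calls to the robot, and variables do not carry over. Pictures are saved under pics/ and viewed, at most 10 in all, crops included, and the job is handed in when it is done.

Besides the shell and the picture viewer there is one more tool, called after "Request:" by a JSON object that holds its "api" and its "payload". play_rows: Moves the arm, as the interface text tells. Its arguments: {"type":"object","properties":{"motion":{"type":"array"}},"required":["motion"]}

```bash
mkdir -p pics; ls; python3 - <<'E'
from rig import telemetry, optics, robot
import cv2,numpy as np,pickle
s=telemetry.state();print(s, robot.grip_depth)
ims={}
for n in ["scene","side","wrist"]:
    c=optics.read_camera(n);ims[n]=c
    print(n,{k:np.round(v,3).tolist() for k,v in c.items() if k!="color"})
    cv2.imwrite(f"pics/{n}0.png",c["color"][:,:,::-1])
pickle.dump((s,ims),open("m0.pkl","wb"))
E
python3 -c "
import cv2,numpy as np
a=[cv2.imread(f'pics/{n}0.png') for n in ('scene','side')]
cv2.imwrite('pics/both.png',cv2.resize(np.vstack(a),None,fx=.78,fy=.78))"
```

```text
pics
{'clock': 0.0, 'joint_positions': array([ 1.11137618e+00,  4.91593707e-01,  1.55946394e+00, -2.62439071e-05,
        1.09173025e+00, -1.05598479e-01]), 'qd': array([ 3.92569555e-04, -3.32542054e-04,  9.26988765e-04,  4.07777378e-04,
       -3.62451849e-05, -8.86210688e-04]), 'tau': array([-4.96895564e-05, -6.12626195e+01, -2.58172452e+01,  6.92529115e-02,
        4.83063085e-02, -8.31414400e-05]), 'tcp_pos': array([216.42133959, 586.05672706, 214.03555471]), 'ee_rot': array([-5.52813700e-01, -3.09225568e+00,  1.81308264e-03]), 'contact_force': array([-0.37401065,  0.28237251, -0.42383639]), 'moment': array([0.04557639, 0.00889425, 0.01013475]), 'grasp_force': 0.0, 'opening': 94.66391943181576} 18.8
scene {'fx': 350.978, 'fy': 350.978, 'cx': 259.693, 'cy': 188.089, 'R': [[0.838, -0.545, 0.024], [-0.288, -0.48, -0.829], [0.463, 0.688, -0.559]], 't': [-572.578, 167.907, 806.933]}
side {'fx': 349.33, 'fy': 349.33, 'cx': 253.191, 'cy': 193.417, 'R': [[-0.999, 0.048, -0.002], [0.025, 0.486, -0.873], [-0.041, -0.872, -0.487]], 't': [581.709, 83.207, 1112.881]}
wrist {'fx': 297.319, 'fy': 297.319, 'cx': 250.735, 'cy': 193.062, 'T_tool_cam': [[-0.001, -0.959, -0.285, 80.247], [1.0, -0.001, 0.0, 1.117], [-0.001, -0.285, 0.959, -170.372], [0.0, 0.0, 0.0, 1.0]]}
```

View pics/scene0.png

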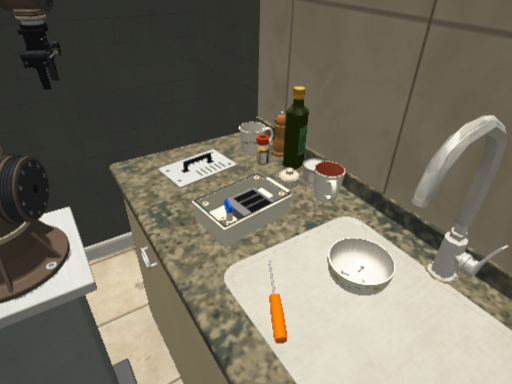

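View pics/wrist0.png

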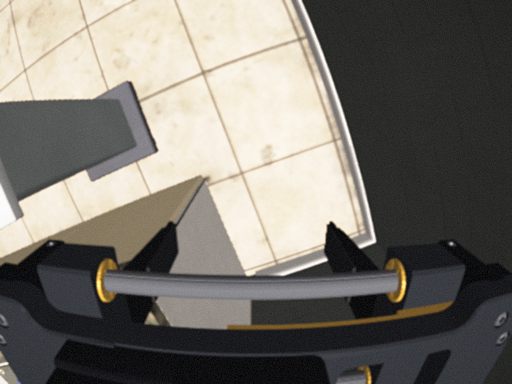

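The scene view shows the cover at about (198,167), the box at about (242,207) and the blue button at about (229,207). The wrist camera sees only floor. Next, enlarged crops.

```bash
python3 - <<'E'
import cv2,numpy as np
a=cv2.imread('pics/scene0.png')[130:250,140:340]
cv2.imwrite('pics/cropA.png',cv2.resize(a,None,fx=4,fy=4,interpolation=cv2.INTER_CUBIC))
E
```

```text
(no output)
```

View pics/cropA.png

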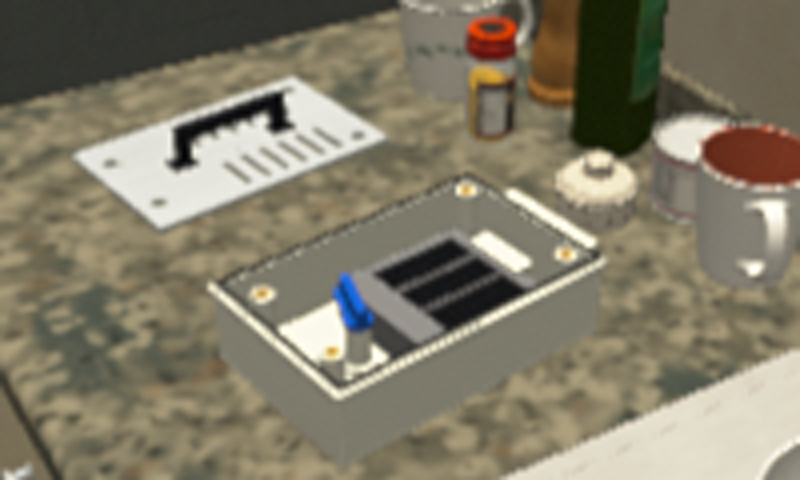

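View pics/side0.png

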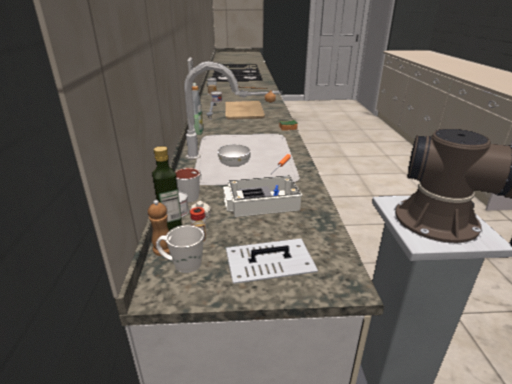

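The crop gives these pixels:
- Box threads: (261,293), (332,352), (466,190) and (566,254).
- Cover holes: (110,163), (158,203) and (358,135).
- Button rib: from about (345,280) to (360,322).

Both −x ends face left. I'll fit the poses from these.

```bash
cat > h.py <<'E'
import numpy as np,cv2,pickle
from scipy.optimize import least_squares
from scipy.spatial.transform import Rotation as Ro
TH=np.array([[-92,-38],[-92,38],[92,-52],[92,52]],float)
def proj(c,X):
    P=X@np.array(c["R"]).T+c["t"]; return np.c_[c["fx"]*P[:,0]/P[:,2]+c["cx"],c["fy"]*P[:,1]/P[:,2]+c["cy"]]
def ray_pix(c,s,px):
    """world rays of wrist pixels: origin, dirs"""
    px=np.atleast_2d(px).astype(float); d=(px-[c["cx"],c["cy"]]); r=np.linalg.norm(d,axis=1); th=r/c["fx"]
    v=np.c_[d/np.maximum(r,1e-9)[:,None]*np.sin(th)[:,None],np.cos(th)]
    T=np.array(c["T_tool_cam"]); R=Ro.from_rotvec(s["ee_rot"]).as_matrix()
    return R@T[:3,3]+s["tcp_pos"], v@T[:3,:3].T@R.T
def at_z(c,s,px,z):
    o,d=ray_pix(c,s,px); return o+d*((z-o[2])/d[:,2])[:,None]
def place(p,L,z):
    a=p[2]; return np.c_[L@np.array([[np.cos(a),np.sin(a)],[-np.sin(a),np.cos(a)]])+p[:2],np.full(len(L),z)]
E
python3 - <<'E'
from h import *
s,ims=pickle.load(open("m0.pkl","rb")); c=ims["scene"]
f=lambda p:(np.array(p)+.5)/4-.5+[140,130]
def fit(px,L,z):
    r=least_squares(lambda p:(proj(c,place(p,L,z))-px).ravel(),[500,700,0.],x_scale=[100,100,1]);return r.x,np.round(r.fun,2)
print("box",fit(f([[332,352],[261,293],[566,254],[466,190]]),TH,64))
print("cover",fit(f([[158,203],[110,163],[358,135]]),TH[:3],5))
E
```

```text
box (array([ 5.40032826e+02, -1.33058123e+02,  1.34717281e-01]), array([-0.19, -0.08,  0.22,  0.23, -0.07, -0.04,  0.05, -0.1 ]))
cover (array([5.44425536e+02, 1.67469185e+02, 1.42074340e-01]), array([ 0.06, -0.14,  0.  ,  0.06, -0.07,  0.11]))
```

```bash
cat >> h.py <<'E'
def delta(s,X,head):
    """shift/turn in tool axes to reach TCP X with tool y at heading head (deg)"""
    R=Ro.from_rotvec(s["ee_rot"]).as_matrix(); h=np.degrees(np.arctan2(R[1,1],R[0,1]))
    t=(h-head+180)%360-180
    return np.round(np.r_[R.T@(np.array(X,float)-s["tcp_pos"]),t],1).tolist()
E
python3 - <<'E'
from h import *; from rig import telemetry
s=telemetry.state()
for X,h in [((350,440,210),45),((480,230,200),20),((510,40,200),0),((496,-150,190),0)]: print(X,delta(s,X,h))
E
```

```text
(350, 440, 210) [-175.9, -90.8, 4.3, 24.7]
(480, 230, 200) [-370.6, -242.8, 14.4, 49.7]
(510, 40, 200) [-464.6, -410.6, 14.5, 69.7]
(496, -150, 190) [-517.3, -593.7, 24.6, 69.7]
```

Request:
{"api": "play_rows", "payload": {"motion": [[-40,-20,1,6,1],[-80,-40,2,12,1],[-120,-60,3,18,1],[-155,-80,4,24,1],[-190,-102,5,28,1],[-222,-125,6,33,1],[-255,-150,8,37,1],[-285,-175,10,41,1],[-315,-200,12,45,1],[-345,-222,13,48,1],[-370,-243,14,50,1],[-370,-243,14,50,0.4]]}}

```text
clock: 1.15
tcp_pos: [481.7, 226.1, 200.3]
ee_rot: [1.816, 2.563, -0.001]
contact_force: [0.5, 0.7, -0.3]
opening: 92.1
grasp_force: 0.0
```

```bash
python3 - <<'E'
from h import *; from rig import telemetry
s=telemetry.state()
for X,h in [((510,40,200),0),((496,-150,190),0)]: print(X,delta(s,X,h))
E
```

```text
(510, 40, 200) [-184.9, -35.1, 0.4, 19.4]
(496, -150, 190) [-359.5, -111.3, 10.6, 19.4]
```

Request:
{"api": "play_rows", "payload": {"motion": [[-40,-8,0,5,0.35],[-80,-15,0,9,0.35],[-120,-23,0,13,0.35],[-155,-30,0,17,0.35],[-190,-38,1,19,0.35],[-225,-52,2,19,0.35],[-260,-68,4,19,0.35],[-295,-83,6,19,0.35],[-330,-99,8,19,0.35],[-360,-111,10,19,0.35],[-360,-111,10,19,0.35],[-360,-111,10,19,0.35]]}}

```text
clock: 2.15
tcp_pos: [496.2, -147.1, 190.3]
ee_rot: [-2.21, -2.232, 0.0]
contact_force: [0.3, 0.7, -0.1]
opening: 33.6
grasp_force: 0.0
```

```bash
python3 - <<'E'
from h import *; from rig import telemetry,optics
s=telemetry.state(); c=optics.read_camera("wrist"); print(s["tcp_pos"],s["joint_positions"],s["opening"])
pickle.dump((s,c),open("m1.pkl","wb")); cv2.imwrite("pics/w1.png",cv2.resize(c["color"][:,:,::-1],(768,576),interpolation=cv2.INTER_CUBIC))
E
```

```text
[ 496.19065026 -147.13676754  190.26105615] [-4.16052763e-01  3.68556042e-01  1.84867844e+00  2.40707332e-04
  9.25063729e-01 -4.26423362e-01] 33.59474206714173
```

View pics/w1.png

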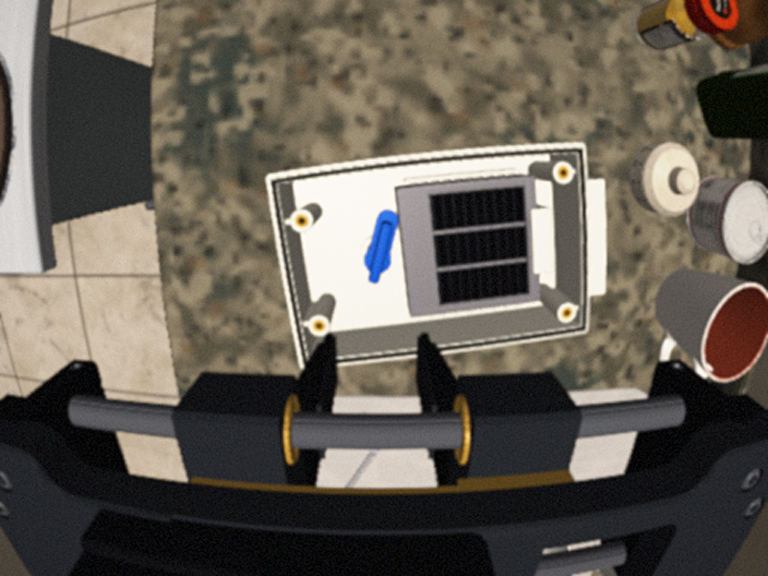

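The wrist view shows, in 1.5x pixels:
- Threads: (319,325), (302,220), (567,313) and (563,173).
- Blue rib: rear end (374,280), front (387,222).

The arm lies roughly along the box's +y.

```bash
cat >> h.py <<'E'
def fitpose(pts,L):
    """pts (n,2) world, L local -> x,y,yaw"""
    r=least_squares(lambda p:(place(p,L,0)[:,:2]-pts).ravel(),[*pts.mean(0),0.13],x_scale=[100,100,1]);return r.x,np.round(r.fun,1)
E
python3 - <<'E'
from h import *
s,c=pickle.load(open("m1.pkl","rb")); f=lambda p:(np.array(p)+.5)/1.5-.5
P=at_z(c,s,f([[319,325],[302,220],[567,313],[563,173]]),64)[:,:2]
p,r=fitpose(P,TH);print(p,r); a=p[2]
piv=place(p,np.array([[-45.,0]]),0)[0];print("pivot",piv)
q=at_z(c,s,f([[374.5,279],[387,222]]),60);d=q[1]-q[0];print(q,np.linalg.norm(d),np.degrees(np.arctan2(d[1],d[0])), q[0]+d*14/44,np.degrees(a))
from rig import telemetry
s=telemetry.state()
h=np.degrees(np.arctan2(d[1],d[0]))-90
for z in (110,48): print(delta(s,(*piv[:2],z),h))
E
```

```text
[ 5.42166716e+02 -1.30627639e+02  1.29925949e-01] [-0.1 -0.2 -0.2 -0.1 -0.2  0.   0.5  0.2]
pivot [ 497.545999   -136.45787142    0.        ]
[[ 495.42630754 -146.75175348   60.        ]
 [ 503.57677973 -106.61412351   60.        ]] 40.9568008637346 78.52141391114672 [ 498.0196396 -133.9806894   60.       ] 7.444208525547646
[9.5, 1.5, 80.4, 12.1]
[9.5, 1.5, 142.4, 12.1]
```

Request:
{"api": "play_rows", "payload": {"motion": [[10,1,30,6,0.35],[10,1,70,12,0.35],[10,1,100,12,0.35],[10,1,125,12,0.35],[10,1,142,12,0.35],[10,1,142,12,0.35],[10,1,142,12,0],[10,1,142,12,0],[10,1,142,12,0],[10,1,142,12,0],[10,1,142,12,0],[10,1,142,12,0]]}}

```text
clock: 3.2
tcp_pos: [497.0, -136.0, 49.6]
ee_rot: [-2.429, -1.992, -0.0]
contact_force: [-4.2, 1.7, 8.6]
opening: 7.5
grasp_force: 30.0
```

Request:
{"api": "play_rows", "payload": {"motion": [[0,0,-1,7,0],[0,0,-1,14,0],[0,0,-1,21,0],[0,0,-1,28,0],[0,0,-1,35,0],[0,0,-1,42,0],[0,0,-1,49,0],[0,0,-1,56,0],[0,0,-1,63,0],[0,0,-1,70,0],[0,0,-1,72,0],[0,0,-1,73,0]]}}

```text
clock: 4.2
tcp_pos: [498.4, -137.4, 49.8]
ee_rot: [3.136, 0.154, 0.004]
contact_force: [3.9, -8.2, -11.0]
opening: 7.8
grasp_force: 30.3
```

```bash
python3 - <<'E'
from h import *; from rig import telemetry
s=telemetry.state();print(s["moment"],s["contact_force"],s["joint_positions"],s["tcp_pos"],delta(s,(*s["tcp_pos"][:2],150),-82.6))
E
```

```text
[-1.64592786 -0.5041143   0.48310543] [  3.85115585  -8.15178476 -11.04836918] [-3.96444918e-01  5.78353296e-01  1.97791016e+00 -1.60162781e-03
  5.82131377e-01  1.07733398e+00] [ 498.36549434 -137.43877974   49.80810453] [0.2, 0.2, -100.2, -1.8]
```

Request:
{"api": "play_rows", "payload": {"motion": [[0,0,-1,71.5,0.35],[0,0,-1,71.5,0.35],[0,0,-1,71.5,0.35],[0,0,-1,71.5,0.35],[0,0,-30,71.5,0.35],[0,0,-65,71.5,0.35],[0,0,-100,71.5,0.35],[0,0,-130,71.5,0.35],[0,0,-150,71.5,0.35],[0,0,-150,71.5,0.35],[0,0,-150,71.5,0.35]]}}

```text
clock: 5.12
tcp_pos: [497.6, -136.3, 201.5]
ee_rot: [-2.633, 1.713, -0.005]
contact_force: [-0.5, 0.5, 0.6]
opening: 33.5
grasp_force: 0.0
```

```bash
python3 - <<'E'
from h import *; from rig import telemetry,optics
s=telemetry.state(); c=optics.read_camera("wrist"); print(s["tcp_pos"],s["joint_positions"],s["opening"],delta(s,(496,-137,200),-82.55))
pickle.dump((s,c),open("m2.pkl","wb")); cv2.imwrite("pics/w2.png",cv2.resize(c["color"][:,:,::-1],(768,576),interpolation=cv2.INTER_CUBIC))
E
```

```text
[ 497.62027263 -136.28468709  201.49412609] [-3.95451069e-01  3.50923718e-01  1.84147592e+00  1.31025222e-04
  9.45617194e-01  2.32901054e+00] 33.45421425308743 [-0.0, 1.8, 1.5, -73.6]
```

View pics/w2.png

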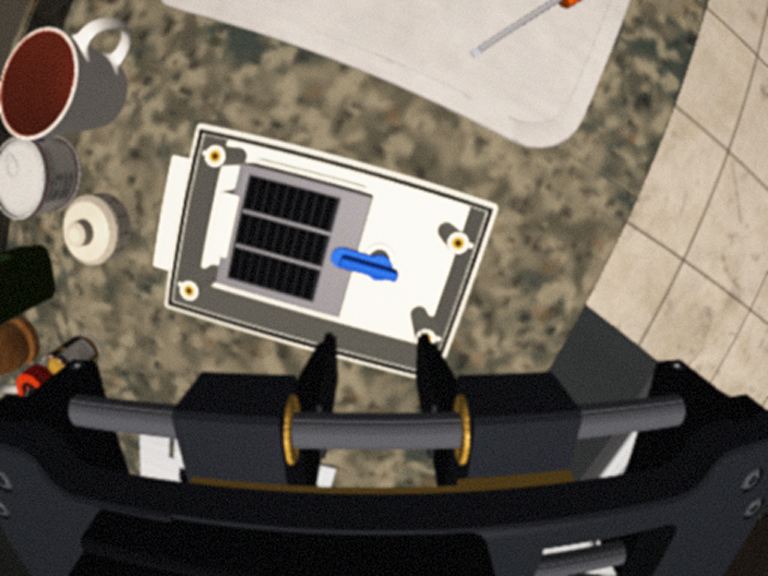

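My turn values were relative to the new start pose, so the tool turned a further 71° after releasing. The button did stay across: its rib, (340,258) to (397,273), is parallel to the box edge. Threads are at (458,242), (215,156) and (188,290). I'll refit the box from here.

```bash
python3 - <<'E'
from h import *
s,c=pickle.load(open("m2.pkl","rb")); f=lambda p:(np.array(p)+.5)/1.5-.5
P=at_z(c,s,f([[458,242],[215,156],[188,290]]),64)[:,:2]
print(fitpose(P,TH[[0,2,3]]))
q=at_z(c,s,f([[397,273],[340,258]]),60);d=q[1]-q[0];print(np.degrees(np.arctan2(d[1],d[0])))
for X in [(510,20,220),(540,167,220)]: print(delta(s,X,-82))
print(s["joint_positions"])
E
```

```text
(array([ 5.41907943e+02, -1.30722875e+02,  1.34900303e-01]), array([-0. ,  0.3,  0.6, -0.2, -0.5, -0.1]))
8.679502839897165
[-137.8, -74.7, -18.7, -74.1]
[-260.1, -161.6, -18.8, -74.1]
[-3.95451069e-01  3.50923718e-01  1.84147592e+00  1.31025222e-04
  9.45617194e-01  2.32901054e+00]
```

```bash
python3 - <<'E'
from h import *
s,c=pickle.load(open("m2.pkl","rb"))
print(delta(s,(500,162,220),-82))
E
```

```text
[-271.7, -123.0, -18.9, -74.1]
```

Request:
{"api": "play_rows", "payload": {"motion": [[-36,-19,-3,-7,0.35],[-72,-38,-6,-14,0.35],[-108,-57,-10,-21,0.35],[-140,-75,-14,-28,0.4],[-168,-95,-19,-35,0.4],[-195,-125,-19,-42,0.4],[-222,-155,-19,-49,0.4],[-239,-180,-19,-56,0.4],[-239,-195,-19,-63,0.4],[-239,-195,-19,-70,0.4],[-239,-195,-19,-74,0.4],[-239,-195,-19,-74,0.4]]}}

```text
clock: 6.17
tcp_pos: [576.8, 162.0, 217.5]
ee_rot: [3.132, 0.238, -0.003]
contact_force: [-0.3, 0.4, 0.3]
opening: 37.8
grasp_force: 0.0
```

```bash
python3 - <<'E'
from h import *; from rig import telemetry,optics
s=telemetry.state(); c=optics.read_camera("wrist"); print(s["tcp_pos"],s["joint_positions"],s["opening"])
pickle.dump((s,c),open("m3.pkl","wb")); cv2.imwrite("pics/w3.png",cv2.resize(c["color"][:,:,::-1],(768,576),interpolation=cv2.INTER_CUBIC))
E
```

```text
[576.75798933 162.04505376 217.49948888] [1.63649701e-01 4.51853569e-01 1.62004802e+00 6.06212059e-05
 1.07163188e+00 1.58271528e+00] 37.78073695684668
```

View pics/w3.png

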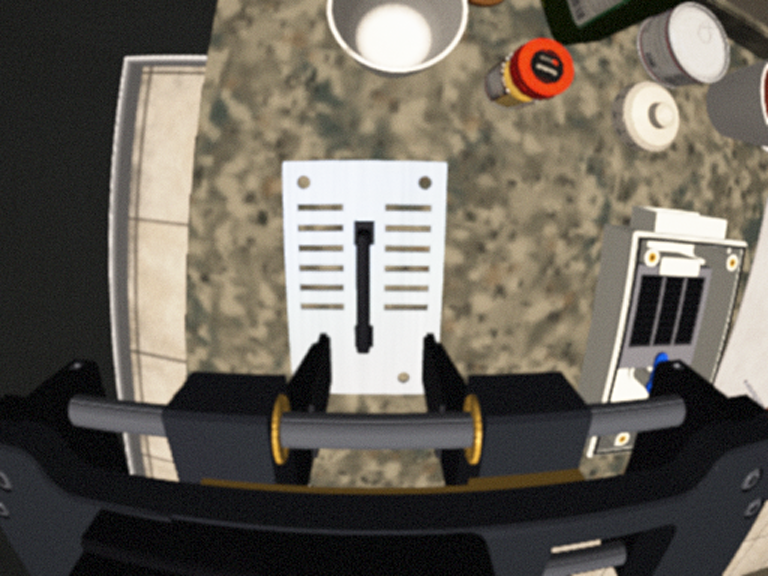

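The cover holes are at (304,183) for hole3, (425,183) for hole2 and (403,378) for hole0. The handle runs from (364,222) to (364,352).

```bash
python3 - <<'E'
from h import *
s,c=pickle.load(open("m3.pkl","rb")); f=lambda p:(np.array(p)+.5)/1.5-.5
P=at_z(c,s,f([[403,378],[425,183],[304,183]]),5)[:,:2]
p,r=fitpose(P,TH[[0,2,3]]);print(p,r)
h=at_z(c,s,f([[364,228],[364,346]]),40);print(h,h.mean(0))
for z in (90,14): print(delta(s,(*p[:2],z),np.degrees(p[2])-90))
E
```

```text
[5.46089065e+02 1.69924720e+02 1.40971288e-01] [ 0.  -0.2 -0.3 -0.1  0.2  0.3]
[[603.37031709 177.06400663  40.        ]
 [503.82073834 162.76918785  40.        ]] [553.59552771 169.91659724  40.        ]
[-28.9, -12.4, 127.6, 0.6]
[-28.7, -12.4, 203.6, 0.6]
```

Request:
{"api": "play_rows", "payload": {"motion": [[-15,-6,40,0.6,0.4],[-29,-12.4,80,0.6,0.4],[-29,-12.4,120,0.6,0.4],[-29,-12.4,155,0.6,0.4],[-29,-12.4,180,0.6,0.4],[-29,-12.4,195,0.6,0.4],[-29,-12.4,203,0.6,0.4],[-29,-12.4,203,0.6,0.4],[-29,-12.4,203,0.6,0.4],[-29,-12.4,203,0.6,0],[-29,-12.4,203,0.6,0],[-29,-12.4,203,0.6,0]]}}

```text
clock: 7.22
tcp_pos: [547.1, 170.1, 16.7]
ee_rot: [-3.134, -0.209, -0.003]
contact_force: [0.2, 0.1, 0.5]
opening: 23.3
grasp_force: 0.0
```

Request:
{"api": "play_rows", "payload": {"motion": [[0,0,0,0,0],[0,0,0,0,0],[0,0,0,0,0]]}}

```text
clock: 7.47
tcp_pos: [546.8, 169.9, 16.2]
ee_rot: [3.135, 0.21, 0.001]
contact_force: [-1.1, -1.6, 6.0]
opening: 11.4
grasp_force: 30.0
```

Request:
{"api": "play_rows", "payload": {"motion": [[0,0,-5,0,0],[0,0,-15,0,0],[0,0,-35,0,0],[0,0,-60,0,0],[0,0,-85,0,0],[0,0,-110,0,0],[0,0,-130,0,0],[0,0,-145,0,0],[0,0,-150,0,0],[0,0,-150,0,0],[0,0,-150,0,0],[0,0,-150,0,0]]}}

```text
clock: 8.47
tcp_pos: [546.0, 169.8, 164.6]
ee_rot: [3.134, 0.209, -0.003]
contact_force: [0.4, 0.8, -3.9]
opening: 11.9
grasp_force: 30.0
```

```bash
python3 - <<'E'
from h import *; from rig import telemetry,optics
s=telemetry.state(); c=optics.read_camera("wrist"); c2=optics.read_camera("scene")
print({k:np.round(v,3) for k,v in s.items()})
pickle.dump((s,c,c2),open("m4.pkl","wb")); 
w=cv2.resize(c["color"][:,:,::-1],(768,576),interpolation=cv2.INTER_CUBIC); cv2.imwrite("pics/w4.png",w)
E
```

```text
{'clock': np.float64(8.467), 'joint_positions': array([0.186, 0.473, 1.747, 0.   , 0.924, 1.624]), 'qd': array([ 0.001,  0.007, -0.001,  0.   , -0.   , -0.001]), 'tau': array([ 4.0000e-02, -6.0070e+01, -2.4159e+01,  2.7000e-02, -7.5000e-02,
        0.0000e+00]), 'tcp_pos': array([546.036, 169.829, 164.568]), 'ee_rot': array([ 3.134e+00,  2.090e-01, -3.000e-03]), 'contact_force': array([ 0.427,  0.765, -3.931]), 'moment': array([-0.049,  0.143,  0.015]), 'grasp_force': np.float64(29.988), 'opening': np.float64(11.877)}
```

View pics/w4.png

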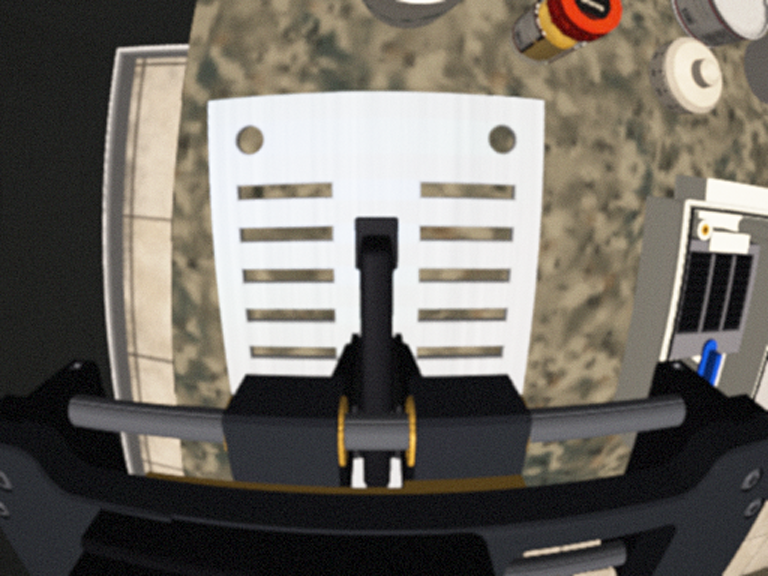

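The plate is in hand, with hole3 at (250,140) and hole2 at (502,139). I'll work out the cover's pose relative to the tool.

```bash
cat > fin.py <<'E'
from h import *; from rig import telemetry
s,c,c2=pickle.load(open("m4.pkl","rb")); f=lambda p:(np.array(p)+.5)/1.5-.5
H=f([[502,139],[250,140]])
for ztop in (s["tcp_pos"][2]-11.2,s["tcp_pos"][2]-9):
    P=at_z(c,s,H,ztop)[:,:2]; p,r=fitpose(P,TH[[2,3]]); print(p,r,np.linalg.norm(P[0]-P[1]))
R=Ro.from_rotvec(s["ee_rot"]).as_matrix(); hd=np.degrees(np.arctan2(R[1,1],R[0,1])); print("head",hd,"tilt",R[:,2])
E
python3 fin.py
```

```text
[5.45636195e+02 1.70672935e+02 1.35695972e-01] [ 0.  -0.3 -0.   0.3] 103.3373838969029
[5.45513315e+02 1.70653645e+02 1.35695972e-01] [ 0.1 -0.9 -0.1  0.9] 102.08425724634259
head -82.37458075529192 tilt [-1.84997814e-03 -2.62612217e-04 -9.99998254e-01]
```

```bash
python3 - <<'E'
from h import *; from rig import telemetry
s=telemetry.state()
for X in [(542.5,-131.2,165),(542.5,-131.2,90)]: print(delta(s,X,-82.5))
E
```

```text
[-43.6, 297.9, -0.4, 0.1]
[-43.5, 297.9, 74.6, 0.1]
```

Request:
{"api": "play_rows", "payload": {"motion": [[-2,12,0,0.1,0],[-5,35,0,0.1,0],[-9,63,0,0.1,0],[-14,93,0,0.1,0],[-18,123,0,0.1,0],[-22,153,0,0.1,0],[-27,183,0,0.1,0],[-31,213,0,0.1,0],[-36,243,0,0.1,0],[-39,268,0,0.1,0],[-42,286,0,0.1,0],[-43.5,298,0,0.1,0]]}}

```text
clock: 9.57
tcp_pos: [542.4, -133.6, 165.1]
ee_rot: [-3.135, -0.203, 0.001]
contact_force: [0.5, -0.0, -3.8]
opening: 12.1
grasp_force: 30.0
```

Request:
{"api": "play_rows", "payload": {"motion": [[0,0,0,0,0],[0,0,0,0,0],[0,0,0,0,0],[0,0,0,0,0]]}}

```text
clock: 9.9
tcp_pos: [543.0, -130.3, 165.6]
ee_rot: [-3.134, -0.208, 0.0]
contact_force: [-0.3, 0.1, -3.8]
opening: 11.8
grasp_force: 30.0
```

```bash
python3 - <<'E'
from h import *; from rig import telemetry
s=telemetry.state();print(s["tcp_pos"],s["contact_force"],delta(s,(542.5,-131.2,90),-82.5))
E
```

```text
[ 542.99497964 -130.25517732  165.55271023] [-0.328995    0.14921511 -3.83832232] [-0.6, 0.9, 75.6, 0.1]
```

Request:
{"api": "play_rows", "payload": {"motion": [[-0.5,0.7,12,0,0],[-0.5,0.7,26,0,0],[-0.5,0.7,40,0,0],[-0.5,0.7,52,0,0],[-0.5,0.7,60,0,0],[-0.5,0.7,66,0,0],[-0.5,0.7,70,0,0],[-0.5,0.7,73,0,0],[-0.5,0.7,74,0,0],[-0.5,0.7,74,0,0],[-0.5,0.7,74,0,0],[-0.5,0.7,74,0,0]]}}

```text
clock: 10.9
tcp_pos: [542.8, -132.0, 92.0]
ee_rot: [3.135, 0.206, 0.001]
contact_force: [0.5, -0.5, -2.8]
opening: 11.8
grasp_force: 30.0
```

```bash
python3 - <<'E'
from h import *; from rig import telemetry,optics
s=telemetry.state(); c=optics.read_camera("wrist"); c2=optics.read_camera("scene"); s2=telemetry.state()
print(s["tcp_pos"],s2["tcp_pos"],s["contact_force"],s["moment"],s["grasp_force"])
pickle.dump((s,c,c2),open("m5.pkl","wb"))
a=cv2.resize(c["color"][60:200,100:400,::-1],None,fx=2.6,fy=2.6,interpolation=cv2.INTER_CUBIC)[:300]
b=cv2.resize(c2["color"][165:240,180:310,::-1],None,fx=4,fy=4,interpolation=cv2.INTER_CUBIC)
a=cv2.resize(c["color"][50:160,100:410,::-1],(775,275),interpolation=cv2.INTER_CUBIC)
im=np.zeros((580,780,3),np.uint8); im[:275,:775]=a; im[278:278+b.shape[0],:b.shape[1]]=b
cv2.imwrite("pics/f5.png",im)
E
```

```text
[ 542.80160035 -132.01972711   92.00468621] [ 542.74293426 -131.99231081   91.90084123] [ 0.51583833 -0.51544374 -2.82018052] [-0.03966518  0.17284685 -0.02732276] 29.987722635269165
```

View pics/f5.png

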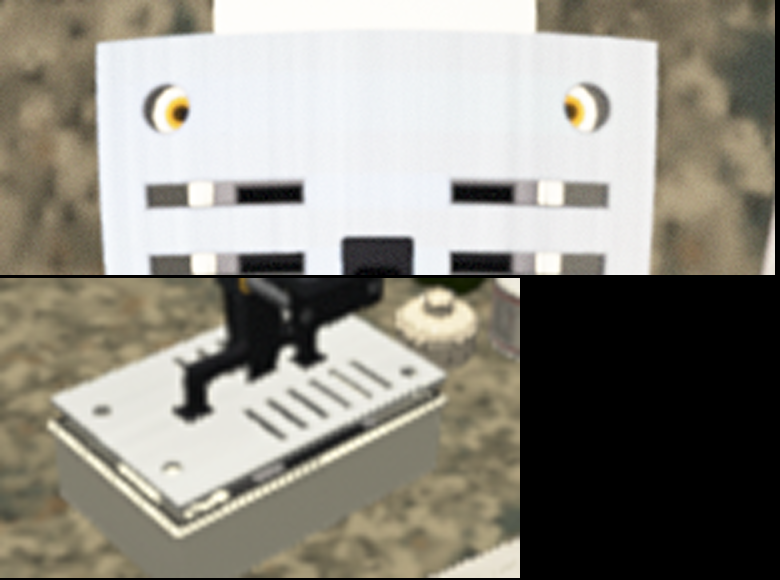

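The plate hovers with a visible gap all round. The threads show through the holes: hole3 (167,108) with its thread at about (180,112), and hole2 (587,108) with its thread at about (574,112). I'll compute the offsets.

```bash
python3 - <<'E'
from h import *
s,c,c2=pickle.load(open("m5.pkl","rb")); f=lambda p:(np.array(p)+.5)/2.5-.5+[100,50]
z=s["tcp_pos"][2]
for zt in (z-11.2,):
  A=at_z(c,s,f([[587,108],[167,108]]),zt); B=at_z(c,s,f([[574,111],[180,112]]),64)
  print(A,B,B-A, np.linalg.norm(A[0]-A[1]),np.linalg.norm(B[0]-B[1]))
# scene check: two-parameter fit of cover from hole pixels
g=lambda p:(np.array(p)-[0,278]+.5)/4-.5+[180,165]
px=g([[172,468],[101,411],[407,372]])
r=least_squares(lambda p:(proj(c2,place(p,TH[:3],z-11.2))-px).ravel(),[542,-131,.13],x_scale=[100,100,1]);print(r.x,r.fun)
E
```

```text
[[ 640.2810153  -170.19169557   80.80468621]
 [ 626.87522575  -67.59744341   80.80468621]] [[ 640.37107287 -171.30689535   64.        ]
 [ 626.39886037  -66.49428286   64.        ]] [[  0.09005757  -1.11519978 -16.80468621]
 [ -0.47636538   1.10316054 -16.80468621]] 103.46639923751145 105.73980545807302
[ 5.40247514e+02 -1.33526287e+02  1.38110697e-01] [-0.14477964  0.08713876 -0.01419602  0.05700471  0.1773076  -0.2142841 ]
```

```bash
python3 -c "
from rig import robot
print(robot.sign_off())"
```

```text
the job is handed in; nothing more can be done
None
```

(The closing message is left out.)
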